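# Tip the drained loaf tin onto its base and pair it up

## Robot

A 6-joint arm with a two-finger parallel gripper is mounted at the origin on the work surface. World frame = base frame: x ahead of the robot, y to its left, z up, the work surface at z = 0. Lengths are in m, angles in rad, forces in N, time in s.
With the tool pointing down it reaches from about 0.35 to 0.85 m from the base axis. Payload 8.1 kg.
Tool frame: the origin (TCP) lies between the finger pads; the fingertips stand 11 mm ahead of it and the grasp point (between the pads) lies 8 mm behind it (tips_ahead is the z of the fingertips in the tool frame, in m); z points along the fingers, y is the line along which they close (so a half turn about z gives the same grasp; the last joint's range is limited). The gripper opens to 93 mm and grips with 3 to 60 N. Pads are 15 mm wide; open, the fingers measure 128 mm over their backs; the gripper's body (75 mm by 188 mm) begins 65 mm behind the grasp point.
Start: joints at [-1.329, 0.13, 1.488, -0, 1.523, -0.085], TCP at [0.193, -0.568, 0.23] pointing down, gripper open.
Joint ranges: [-2.96, 2.96], [-0.89, 2.26], [0.02, 2.5], [-1.34, 4.48], [0, 2.73], [-2.66, 2.66]. Speed limits (rad/s): [2.39, 2.39, 2.79, 3.14, 3.14, 3.14].

## Interface

Orientations are given as a rotation vector (axis times angle).
In Python, from plant import read_state, read_camera, close_job, tips_ahead gives the robot as it stands. The module is installed in compiled form; this text tells all that it offers.
- The arm moves only by the tool move_arm, never from a script. Its argument "plan" is a list of rows, each a list of 7 numbers: the turn, a rotation vector about the tool's x, y, z in units of 6 degrees (1.0 is 6 degrees), then the shift along the tool's x, y, z in units of 25 mm (1.0 is 25 mm), then the finger opening in mm, from 0 to 93. A call has exactly 10 rows; each row shifts and turns the commanded pose from where the row before left it, along the tool's axes as they then stand; what a row does not reach is not made up. A row lasts 1/10 s, in which the tool goes at most 50 mm and 8.59 degrees, less where a joint would pass 70% of its speed; a pose out of reach is approached as far as the arm can. A call is refused whole if a number of a shift passes 1 or a number of a turn 1, either way. A call with a gripper value outside its range is refused whole. The fingers move at their own pace and stop on an object; "force" is the grip in N (left out, the last holds). Time passes only in rows, so rows that do not move let the fingers close, or fill a call up. It gives the time, the measured TCP pose, the force, the opening and the grip force at its end, in the units of the state.
- read_state(): the state, without advancing time (a new reading comes with each control period).
- read_camera(name): name is "side" or "top" or "wrist"; returns a dict with "frame" (480x640x3 uint8, red, green, blue), "z_map" (480x640 float32, m along the optical axis (not along the pixel's ray), 0 where there is no reading), "fx", "fy", "cx", "cy" (pixels), "distortion" ([k1, k2, p1, p2, k3] as OpenCV has them; the pictures are not rectified), "rvec" (rotation vector, rad) and "tvec" (3), from world to camera coordinates, as OpenCV has them. Camera axes: x right, y down, z forward; pixel columns grow to the right and rows downward; lengths in m; the calibration is good to about 2 mm. A picture is of the moment at which its call begins.
- close_job(): hands the job in; it is judged then, once.
The state is a dict: "t": time; "q": joint angles; "dq": joint speeds; "joint_torque": joint torques, N m; "tool_pos": TCP position; "orientation": TCP orientation; "force": force on the tool from outside, world axes, zero at the start; "wrist_torque": the same for the moment, N m; "opening": finger opening in m; "gripper_force": force on a finger pad.
Only numpy, scipy, OpenCV 4.12 (cv2) and the standard library are available. Lean on these libraries where they do the work, as an engineer would, in place of code of your own. Each camera call takes 0.05 s, during which the arm holds its last target. There are 200 camera calls.

## Task

One of the two loaf tins on the yellow board still lies on its long side from draining. Push its upper rim with the fingertips so that it tips over onto its base, mouth up, then push it along the board until it stands close beside the other tin, long side to long side and with their ends level, ready to be filled together. Only push: do not pinch the tin or lift it off the board, and leave the other tin and everything else where it is.

Things in the scene. Friction and masses are not known exactly. Their poses are not given: they have to be found in the camera images.
- lying_tin: Loaf tin to tip: bright aluminium, straight square walls, 180 mm long (x), 95 wide (y), 60 deep (z) outside, walls and base 3 mm thick, 0.2 to 0.4 kg. Origin: centre of the outer face of the base; z points from the base out of the open mouth (up when it stands properly). At the start it lies on its -y long wall, z level, its +y wall uppermost, 95 mm above the board.
- edge_a (a point): Middle of the lying tin's long base edge on its +y side: uppermost at the start.
- edge_b (a point): Middle of that tin's long base edge on its -y side, on the board at the start. Pushed at the upper rim of the mouth, level, towards the base (along -z), the tin rocks about this edge, overbalances at about 25 degrees and falls onto its base by itself, about 80 mm farther along.
- standing_tin: The other loaf tin, the same size and looks, loose, already standing on its base; origin at the centre of the underside, x along its 180 mm length, y across its 95 mm width, z up. 0.3 to 0.4 kg, it slides if it is pushed.
- board: Yellow plastic chopping board, fixed, 400 mm (its x) by 700 mm (its y) by 15 mm; origin at the centre of its underside on the steel table, so its top is at z = 0.015 m. A rolling pin, 55 mm thick, lies on the table beyond its far edge.
- brush: Pastry brush, 200 mm long, lying loose on the far edge of the board; origin at the middle of its underside.
- spatula: Spatula, 240 mm long, lying loose on the far edge of the board; origin at the middle of its underside.
- bowl: Steel mixing bowl, 180 mm across and 80 mm high, on the table right of the board; origin under its centre.
- syrup: Amber bottle, 64 mm across and 170 mm tall, standing on the table left of the board; origin under its centre.
- jar: Glass jar with a steel lid, 84 mm across and 110 mm tall, on the table right of the board, nearer than the bowl; origin under its centre.
There are look-alikes about, which are no part of the job. What is shaped like the lying_tin but blue or purple is not meant.

How it is judged:
On the way, in this order (a step that is already met when the one before it is completed fails the run):
1. the lying tin stands on its base on the board (angle between lying_tin's own z axis and vertical below 0.1 rad and height (world z) of lying_tin below 0.022 m and linear speed of lying_tin below 0.05 m/s), for 0.2 s.
2. it stands close beside the other tin (y of lying_tin in the frame of standing_tin between -0.107 and 0.107 m and x of lying_tin in the frame of standing_tin between -0.015 and 0.015 m and angle between the x axis of lying_tin and the x axis of standing_tin, either way round below 0.12 rad), for 0.1 s.
At the end, for the whole second after the job is handed in: Both tins stand mouth up on the board at rest, side by side: gap between their long sides at most about 12 mm, ends level within 15 mm, long sides parallel within 7 degrees, and the other tin is within 20 mm of where it stood (all of step 2 and angle between each of lying_tin, standing_tin's own z axis and vertical below 0.05 rad and height (world z) of lying_tin between 0.011 and 0.019 m and height (world z) of standing_tin between 0.011 and 0.019 m and distance of standing_tin from where it was at the start of the episode below 0.02 m and linear speed of each of lying_tin, standing_tin below 0.02 m/s); the robot touches nothing.
It fails at once if the tin is lifted: both its long base edges are more than 20 mm above the board (height (world z) of each of edge_a, edge_b above 0.035 m).
It fails at once if the tin is pinched or shoved with more than 30 N (contact force between the fingers and lying_tin above 30 N).
It fails at once if the other tin is shoved more than 20 mm or tipped (distance of standing_tin from where it was at the start of the episode above 0.02 m or angle between standing_tin's own z axis and vertical above 0.15 rad).
It fails at once if a bystander is moved more than 20 mm (distance of any of brush, spatula, bowl, syrup, jar from where it was at the start of the episode above 0.02 m).
It also fails if it takes over 69 s, if anything falls off the work surface, if the arm or the gripper's body presses on something with over 40 N, if the wrist force passes 120 N, or if a joint passes its speed limit or range.

## Working session

There is one attempt and no reset: what is moved stays moved. The work goes in short steps, Python scripts to look and compute and a tool call to move; the robot and the scene stay as the last step left them, time stands still between calls to the robot, and variables do not carry over. Pictures are saved under pics/ and viewed, at most 10 in all, crops included, and the job is handed in when it is done.

Besides the shell and the picture viewer there is one more tool, called after "Call:" by a JSON object that holds its "method" and its "body", one argument or row to a line. move_arm: Moves the arm, as the interface text tells. Its arguments: {"type":"object","properties":{"plan":{"type":"array","items":{"type":"array","items":{"type":"number"}}},"force":{"type":"number"}},"required":["plan"]}

```bash
mkdir -p pics; cat > h.py <<'E'
import numpy as np, cv2
from plant import read_state, read_camera, close_job, tips_ahead
def cloud(c):
    z=c["z_map"]; K=np.array([[c["fx"],0,c["cx"]],[0,c["fy"],c["cy"]],[0,0,1.]])
    v,u=np.mgrid[:480,:640]
    p=cv2.undistortPoints(np.stack([u,v],-1).reshape(-1,1,2).astype(np.float64),K,np.array(c["distortion"],float)).reshape(480,640,2)
    P=np.concatenate([p*z[...,None],z[...,None]],-1)
    R=cv2.Rodrigues(np.array(c["rvec"],float))[0]
    W=(P-np.array(c["tvec"]).ravel())@R
    W[z==0]=np.nan
    return W
def save(c,n): cv2.imwrite(f"pics/{n}.png",c["frame"][...,::-1])
E
python3 - <<'E'
from h import *
for n in("top","side"):
    c=read_camera(n); save(c,n+"0"); W=cloud(c); np.save(n+"0.npy",W); np.save(n+"0f.npy",c["frame"])
    print(n,-cv2.Rodrigues(np.array(c["rvec"],float))[0].T@np.array(c["tvec"]).ravel())
s=read_state(); print(s)
E
```

```text
top [0.09478865 0.00554451 1.95585633]
side [0.338911   1.0670525  1.00792696]
{'t': 0.1, 'q': array([-1.32937704e+00,  1.31076453e-01,  1.48913172e+00,  3.18831623e-05,
        1.52298096e+00, -8.54071611e-02]), 'dq': array([-0.00024188, -0.00181538, -0.00264623, -0.0003199 , -0.00028456,
       -0.00025568]), 'joint_torque': array([ 5.11291892e-04, -5.61339855e+01, -4.93096447e+01,  7.69961276e-02,
        2.91023590e-02, -5.63705055e-05]), 'tool_pos': array([ 0.19253889, -0.56777211,  0.22871904]), 'orientation': array([-3.09816708e+00, -5.10834236e-01,  1.45475802e-04]), 'force': array([-0.10089955, -0.43510231,  0.0012706 ]), 'wrist_torque': array([-0.024437  , -0.00936428,  0.00167114]), 'gripper_force': 0.0, 'opening': 0.09288668652385176}
```

View pics/top0.png

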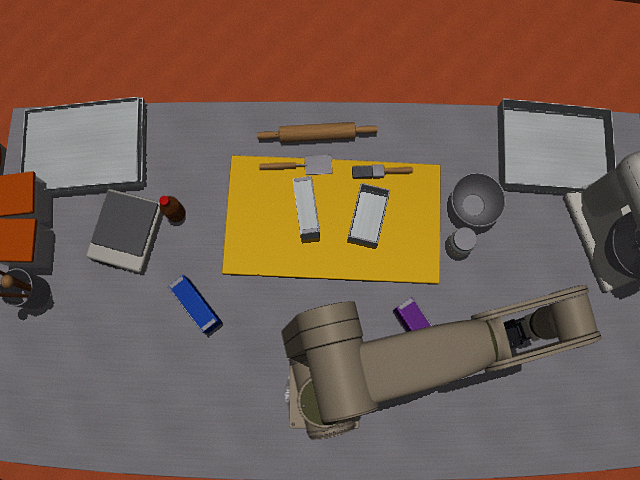

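View pics/side0.png

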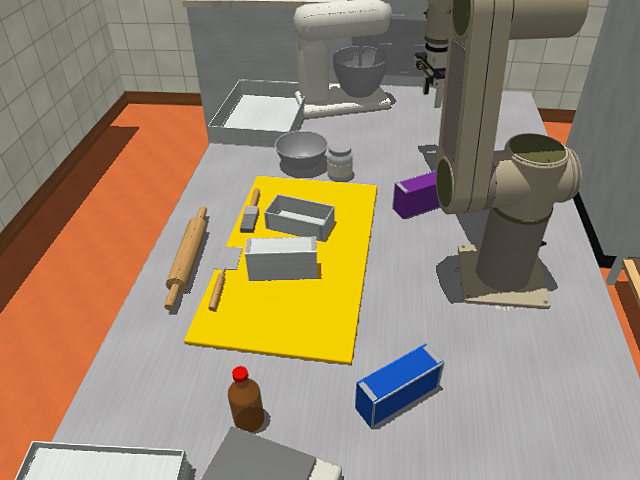

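The candidates are: bright tin on its side at top (306,209) / side (283,258), which is the one meant; upright bright tin at (369,215); blue look-alike at (195,305); purple look-alike at (412,315). Next I'll measure the tins and find which way the mouth faces.

```bash
python3 - <<'E'
from h import *
T=np.load("top0.npy"); S=np.load("side0.npy"); F=np.load("side0f.npy")
def rect(P,n):
    r=cv2.minAreaRect((P[:,:2]*1000).astype(np.float32)); b=cv2.boxPoints(r)
    print(n,len(P),np.round(r[0],1),np.round(r[1],1),round(r[2],2),"box",np.round(b).tolist(),"z",np.percentile(P[:,2],[2,50,98]).round(3))
def reg(W,x0,x1,y0,y1,z0,z1):
    P=W[(W[...,0]>x0)&(W[...,0]<x1)&(W[...,1]>y0)&(W[...,1]<y1)&(W[...,2]>z0)&(W[...,2]<z1)];return P
print("px",T[209,306],T[215,369],S[258,283],S[215,300])
c=T[209,306];d=T[215,369]
for n,W in(("top",T),("side",S)):
    rect(reg(W,c[0]-.15,c[0]+.15,c[1]-.08,c[1]+.08,.095,.125),n+" lying top")
    rect(reg(W,d[0]-.15,d[0]+.15,d[1]-.1,d[1]+.075,.062,.085),n+" stand rim")
for n,(u,v) in dict(spat=(318,163),spath=(275,166),brush=(368,172),brushh=(400,170),boardL=(235,160)).items(): print(n,T[v,u].round(3))
# lying tin face seen from side: points depth along y by height
for v in range(238,285,6): print(v,[S[v,u].round(3).tolist() for u in (255,283,308)])
f=F[225:295,230:340]; cv2.imwrite("pics/crop.png",cv2.resize(f,None,fx=6,fy=6,interpolation=cv2.INTER_NEAREST)[...,::-1])
E
```

```text
px [0.56571569 0.06137993 0.09966105] [ 0.56988281 -0.14109423  0.01156463] [0.56969993 0.0952087  0.09437908] [ 0.57176723 -0.17801438  0.01834909]
top lying top 1115 [578.7  62.6] [184.5  60.4] 8.91 box [[483.0, 78.0], [492.0, 19.0], [675.0, 47.0], [665.0, 107.0]] z [0.099 0.11  0.12 ]
top stand rim 297 [ 563.8 -136.2] [ 96.7 186.2] 76.63 box [[462.0, -162.0], [643.0, -205.0], [666.0, -111.0], [484.0, -68.0]] z [0.063 0.074 0.083]
side lying top 1412 [581.8  63.8] [178.3  68.9] 8.58 box [[488.0, 85.0], [499.0, 16.0], [675.0, 43.0], [665.0, 111.0]] z [0.096 0.11  0.114]
side stand rim 647 [ 566.9 -134. ] [105.5 184.2] 78.51 box [[466.0, -167.0], [647.0, -204.0], [668.0, -101.0], [487.0, -64.0]] z [0.062 0.071 0.078]
spat [0.744 0.027 0.016]
spath [0.726 0.167 0.037]
brush [ 0.708 -0.137  0.036]
brushh [ 0.715 -0.242  0.041]
boardL [0.753 0.302 0.018]
238 [[0.651, 0.046, 0.111], [0.58, 0.035, 0.109], [0.516, 0.027, 0.107]]
244 [[0.646, 0.068, 0.11], [0.575, 0.059, 0.109], [0.511, 0.055, 0.112]]
250 [[0.64, 0.094, 0.113], [0.572, 0.078, 0.105], [0.509, 0.073, 0.108]]
256 [[0.639, 0.104, 0.103], [0.57, 0.091, 0.097], [0.508, 0.081, 0.094]]
262 [[0.642, 0.102, 0.079], [0.571, 0.092, 0.078], [0.509, 0.083, 0.075]]
268 [[0.643, 0.105, 0.061], [0.572, 0.093, 0.057], [0.51, 0.08, 0.052]]
274 [[0.646, 0.102, 0.036], [nan, nan, nan], [0.51, 0.083, 0.033]]
280 [[0.648, 0.102, 0.015], [0.574, 0.098, 0.019], [0.509, 0.089, 0.017]]
```

View pics/crop.png

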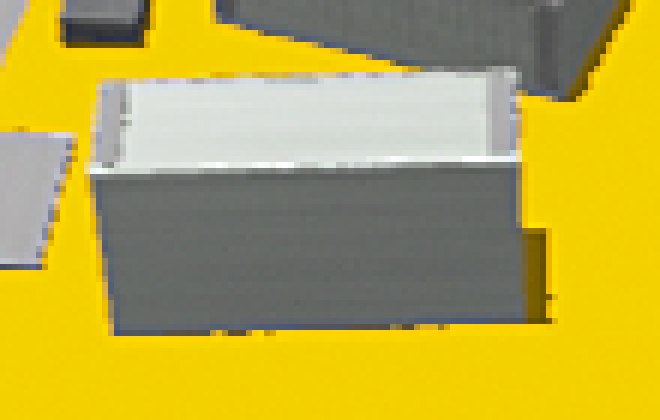

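The base, the solid grey face at side (283,265), faces +y and the mouth faces the standing tin. I push the upper rim towards +y from the gap between the tins.

Call:
{"method": "move_arm", "body": {
  "plan": [
    [0,0,-1,1,0,0,93],
    [0,0,-1,1,0,0,93],
    [0,0,-1,1,0,0,93],
    [0,0,-1,1,0,0,93],
    [0,0,-1,1,0,0,93],
    [0,0,-1,1,0,0,93],
    [0,0,-1,1,0,0,93],
    [0,0,-1,1,0,0,93],
    [0,0,-1,1,0,0,93],
    [0,0,-1,1,0,0,93]
  ]
}}

```text
t: 1.1
tool_pos: [0.3597, -0.396, 0.229]
orientation: [-2.424, -1.997, -0.0]
force: [-0.1, 0.7, -0.2]
opening: 0.0929
gripper_force: 0.0
```

```bash
cat >> h.py <<'E'
from scipy.spatial.transform import Rotation as Ro
def go(x,y,z,yaw):
    "yaw: world direction (deg) of tool y; prints tool-frame move in plan units, if turned first"
    s=read_state(); R=Ro.from_rotvec(s["orientation"]).as_matrix()
    now=np.degrees(np.arctan2(R[1,1],R[0,1])); d=np.array([x,y,z])-s["tool_pos"]
    c=np.radians(yaw); Yt=np.array([np.cos(c),np.sin(c),0]); Zt=np.array([0,0,-1.]); Xt=np.cross(Yt,Zt)
    print("t",round(s["t"],2),"pos",s["tool_pos"].round(4),"yaw",now.round(2),"zaxis",R[:,2].round(3),"F",s["force"].round(2))
    print("turn z units",round(-(yaw-now)/6,2),"| unturned shift",(R.T@d/.025).round(2),"| turned shift",np.round([Xt@d/.025,Yt@d/.025,Zt@d/.025],2))
E
python3 - <<'E'
from h import *
go(.589,-.005,.22,8.8)
E
```

```text
t 1.1 pos [ 0.3597 -0.396   0.229 ] yaw -11.02 zaxis [-0.     0.001 -1.   ] F [-0.06  0.68 -0.19]
turn z units -3.3 | unturned shift [17.11  6.01  0.37] | turned shift [14.05 11.46  0.36]
```

Call:
{"method": "move_arm", "body": {
  "plan": [
    [0,0,-0.33,1,0.7,0,93],
    [0,0,-0.33,1,0.7,0,93],
    [0,0,-0.33,1,0.7,0,93],
    [0,0,-0.33,1,0.7,0,93],
    [0,0,-0.33,1,0.7,0,93],
    [0,0,-0.33,1,0.7,0,93],
    [0,0,-0.33,1,0.7,0,93],
    [0,0,-0.33,1,0.7,0,93],
    [0,0,-0.33,1,0.7,0,93],
    [0,0,-0.33,1,0.7,0,93]
  ]
}}

```text
t: 2.1
tool_pos: [0.5439, -0.1546, 0.2291]
orientation: [-2.048, -2.381, 0.0]
force: [-0.0, 0.8, 0.7]
opening: 0.0929
gripper_force: 0.0
```

```bash
python3 - <<'E'
from h import *
go(.589,-.005,.22,8.8)
E
```

```text
t 2.1 pos [ 0.5439 -0.1546  0.2291] yaw 8.6 zaxis [-0.001  0.    -1.   ] F [-0.03  0.81  0.7 ]
turn z units -0.03 | unturned shift [5.65 2.68 0.36] | turned shift [5.64 2.7  0.36]
```

Call:
{"method": "move_arm", "body": {
  "plan": [
    [0,0,0,1,0.5,0,93],
    [0,0,0,1,0.5,0,93],
    [0,0,0,1,0.5,0,93],
    [0,0,0,1,0.5,0,93],
    [0,0,0,1,0.5,0,93],
    [0,0,0,0.6,0.2,1,93],
    [0,0,0,0,0,1,93],
    [0,0,0,0,0,1,93],
    [0,0,0,0,0,1,93],
    [0,0,0,0,0,0.9,93]
  ]
}}

```text
t: 3.1
tool_pos: [0.5889, -0.0072, 0.1053]
orientation: [-2.049, -2.38, 0.001]
force: [0.6, 0.5, -0.3]
opening: 0.0926
gripper_force: 0.0
```

```bash
python3 - <<'E'
from h import *
go(.589,-.005,.106,8.8)
c=read_camera("side"); save(c,"s1"); 
f=c["frame"][130:330,180:400]; cv2.imwrite("pics/s1c.png",cv2.resize(f,None,fx=3,fy=3)[...,::-1])
E
```

```text
t 3.1 pos [ 0.5889 -0.0072  0.1053] yaw 8.54 zaxis [-0.002  0.    -1.   ] F [ 0.65  0.45 -0.32]
turn z units -0.04 | unturned shift [ 0.09  0.02 -0.03] | turned shift [ 0.08  0.02 -0.03]
```

View pics/s1c.png

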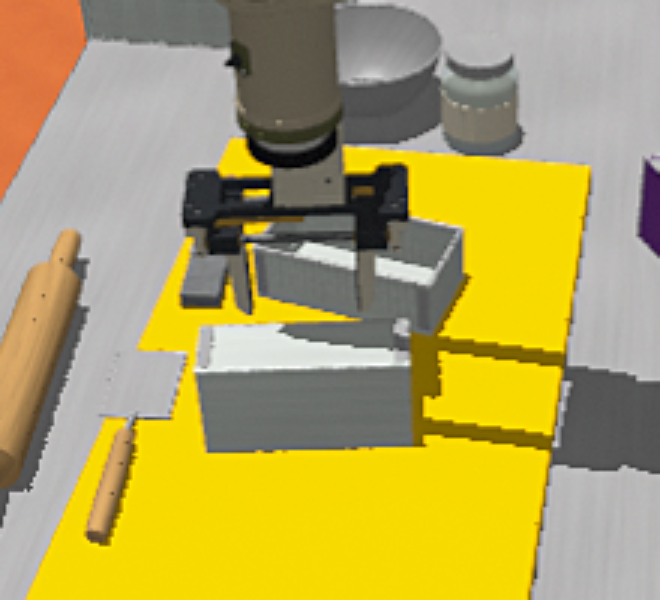

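Fingers are in the gap, at crop (245,305) and (365,305), at the height of the upper rim.

Call:
{"method": "move_arm", "body": {
  "plan": [
    [0,0,0,0.3,0,0,93],
    [0,0,0,0.3,0,0,93],
    [0,0,0,0.2,0,0,93],
    [0,0,0,0.2,0,0,93],
    [0,0,0,0.2,0,0,93],
    [0,0,0,0.2,0,0,93],
    [0,0,0,0.2,0,0,93],
    [0,0,0,0.2,0,0,93],
    [0,0,0,0.2,0,0,93],
    [0,0,0,0.2,0,0,93]
  ]
}}

```text
t: 4.15
tool_pos: [0.5813, 0.0474, 0.1071]
orientation: [-2.05, -2.38, 0.0]
force: [0.8, -0.5, 1.0]
opening: 0.0927
gripper_force: 0.1
```

```bash
python3 - <<'E'
from h import *
go(.58,.06,.106,8.8)
W=cloud(read_camera("side"))
P=W[(W[...,0]>.5)&(W[...,0]<.68)&(W[...,1]>.06)&(W[...,1]<.25)&(W[...,2]>.02)&(W[...,2]<.15)]
for a in np.arange(.06,.25,.015):
    q=P[(P[:,1]>=a)&(P[:,1]<a+.015)]; print(round(a,3),len(q),q[:,2].max().round(3) if len(q) else "")
E
```

```text
t 4.15 pos [0.5813 0.0474 0.1071] yaw 8.52 zaxis [-0.  0. -1.] F [ 0.8  -0.51  1.04]
turn z units -0.05 | unturned shift [0.51 0.02 0.04] | turned shift [0.51 0.02 0.04]
0.06 334 0.15
0.075 411 0.124
0.09 832 0.122
0.105 771 0.117
0.12 154 0.113
0.135 2 0.021
0.15 2 0.021
0.165 2 0.021
0.18 0 
0.195 1 0.02
0.21 1 0.02
0.225 0 
0.24 2 0.02
```

Call:
{"method": "move_arm", "body": {
  "plan": [
    [0,0,0,0.2,0,0,93],
    [0,0,0,0.2,0,0,93],
    [0,0,0,0.2,0,0,93],
    [0,0,0,0.2,0,0,93],
    [0,0,0,0.2,0,0,93],
    [0,0,0,0.2,0,0,93],
    [0,0,0,0.2,0,0,93],
    [0,0,0,0,0,0,93],
    [0,0,0,0,0,0,93],
    [0,0,0,0,0,0,93]
  ]
}}

```text
t: 5.2
tool_pos: [0.5763, 0.0815, 0.1071]
orientation: [2.05, 2.38, -0.0]
force: [-0.1, -0.0, 0.1]
opening: 0.0936
gripper_force: 0.0
```

```bash
python3 - <<'E'
from h import *
go(.58,.06,.106,8.8)
c=read_camera("side");f=c["frame"][130:330,180:400]; cv2.imwrite("pics/s2c.png",cv2.resize(f,None,fx=3,fy=3)[...,::-1])
E
```

```text
t 5.2 pos [0.5763 0.0815 0.1071] yaw 8.52 zaxis [ 0. -0. -1.] F [-0.09 -0.01  0.11]
turn z units -0.05 | unturned shift [-0.87  0.02  0.05] | turned shift [-0.87  0.01  0.05]
```

View pics/s2c.png

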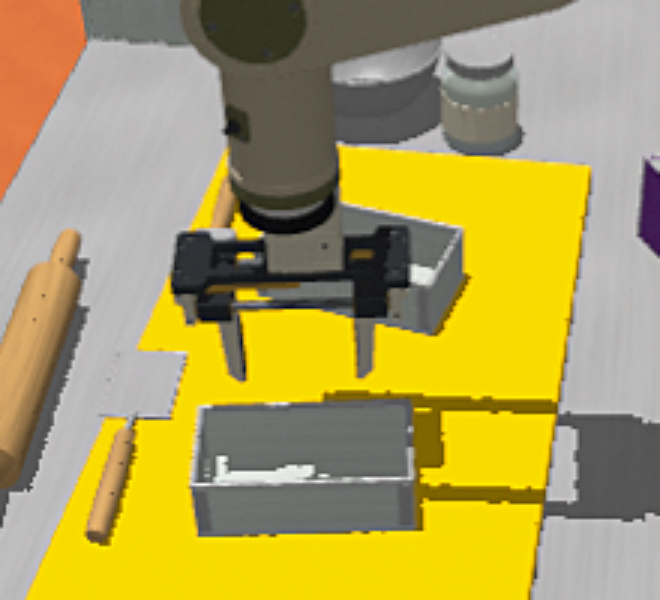

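The tin stands mouth up, crop (305,450). Now I lift over it to its +y side and measure both tins.

Call:
{"method": "move_arm", "body": {
  "plan": [
    [0,0,0,0,0,-0.8,93],
    [0,0,0,0,0,-0.8,93],
    [0,0,0,1,0,-0.4,93],
    [0,0,0,1,0,0,93],
    [0,0,0,1,0,0,93],
    [0,0,0,1,0,0,93],
    [0,0,0,1,0,0,93],
    [0,0,0,1,0,0,93],
    [0,0,0,1,0,0,93],
    [0,0,0,0.5,0,0,93]
  ]
}}

```text
t: 6.25
tool_pos: [0.5481, 0.2686, 0.1571]
orientation: [-2.049, -2.381, -0.0]
force: [-0.4, 0.2, -0.4]
opening: 0.0932
gripper_force: 0.0
```

```bash
cat >> h.py <<'E'
def rim(W,x0,x1,y0,y1,n,z0=.066,z1=.084):
    P=W[(W[...,0]>x0)&(W[...,0]<x1)&(W[...,1]>y0)&(W[...,1]<y1)&(W[...,2]>z0)&(W[...,2]<z1)]
    if len(P)<20: print(n,len(P)); return
    r=cv2.minAreaRect((P[:,:2]*1000).astype(np.float32)); b=cv2.boxPoints(r)
    e=max((b[1]-b[0],b[2]-b[1]),key=np.linalg.norm); a=np.degrees(np.arctan2(e[1],e[0]));a=(a+90)%180-90
    print(n,len(P),"c",np.round(r[0],1),"size",np.round(r[1],1),"ang",round(a,2)); return r[0],a
def look(y0=.05,y1=.25,ys=-.22,ys1=-.06,cams=("top","side"),save_=None):
    for k in cams:
        c=read_camera(k); W=cloud(c)
        if save_: save(c,save_+k)
        rim(W,.44,.7,y0,y1,k+" tin"); rim(W,.44,.7,ys,ys1,k+" std")
E
python3 - <<'E'
from h import *
look(save_="p3"); go(.55,.24,.12,8.8)
E
```

```text
top tin 278 c [566.4 142.9] size [184.5  96.3] ang 8.95
top std 280 c [ 563.3 -136.1] size [ 96.5 183.5] ang -13.31
side tin 393 c [568.6 142.8] size [178.8 102.6] ang 9.17
side std 298 c [ 548.  -131.1] size [103.5 146.6] ang -13.61
t 6.35 pos [0.5482 0.2681 0.1571] yaw 8.63 zaxis [-0.  0. -1.] F [-0.28 -0.07 -0.07]
turn z units -0.03 | unturned shift [-1.12 -0.1   1.48] | turned shift [-1.12 -0.1   1.48]
```

View pics/p3top.png

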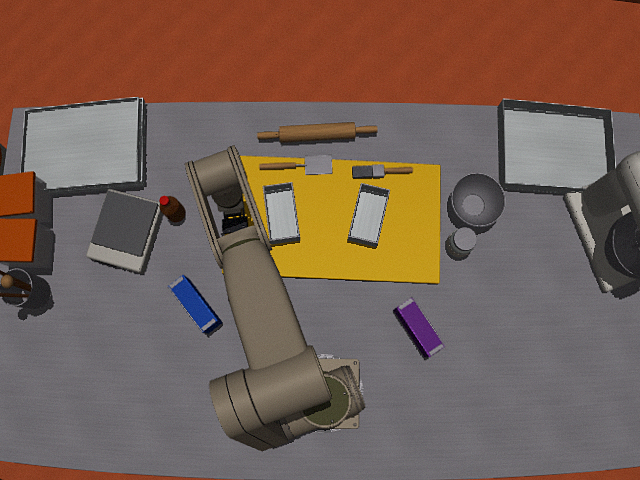

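Both tins are clearly seen at top (282,214) and (369,215). I descend at the +y side and approach the wall.

Call:
{"method": "move_arm", "body": {
  "plan": [
    [0,0,0.0,0,0,0.9,93],
    [0,0,0,0,0,0.9,93],
    [0,0,0,0,0,0.9,93],
    [0,0,0,0,0,0.9,93],
    [0,0,0,0,0,0.8,93],
    [0,0,0,-0.5,0,0,93],
    [0,0,0,-0.5,0,0,93],
    [0,0,0,-0.5,0,0,93],
    [0,0,0,-0.4,0,0,93],
    [0,0,0,-0.3,0,0,93]
  ]
}}

```text
t: 7.35
tool_pos: [0.5578, 0.2113, 0.0484]
orientation: [2.051, 2.378, 0.002]
force: [0.3, 0.4, -0.6]
opening: 0.093
gripper_force: 0.0
```

```bash
python3 - <<'E'
from h import *
go(.576,.0855,.046,8.8); look()
E
```

```text
t 7.35 pos [0.5578 0.2113 0.0484] yaw 8.46 zaxis [ 0.002  0.    -1.   ] F [ 0.34  0.43 -0.55]
turn z units -0.06 | unturned shift [-5.09 -0.02  0.1 ] | turned shift [-5.09 -0.05  0.1 ]
top tin 149 c [566.4 140.7] size [184.9  92.1] ang 8.91
top std 267 c [ 562.3 -135.8] size [ 96.7 184.3] ang -13.34
side tin 240 c [565.3 157.3] size [177.  136.5] ang 8.73
side std 242 c [ 523.6 -125.1] size [107.  96.] ang 76.7
```

Call:
{"method": "move_arm", "body": {
  "plan": [
    [0,0,0,-0.25,0,0,93],
    [0,0,0,-0.25,0,0,93],
    [0,0,0,-0.25,0,0,93],
    [0,0,0,-0.25,0,0,93],
    [0,0,0,-0.25,0,0,93],
    [0,0,0,-0.25,0,0,93],
    [0,0,0,-0.25,0,0,93],
    [0,0,0,-0.25,0,0,93],
    [0,0,0,-0.25,0,0,93],
    [0,0,0,-0.25,0,0,93]
  ]
}}

```text
t: 8.45
tool_pos: [0.566, 0.1503, 0.0471]
orientation: [-2.05, -2.38, -0.0]
force: [-1.2, 1.7, 1.4]
opening: 0.0932
gripper_force: 0.9
```

Call:
{"method": "move_arm", "body": {
  "plan": [
    [0,0,0,-0.25,0,0,93],
    [0,0,0,-0.25,0,0,93],
    [0,0,0,-0.25,0,0,93],
    [0,0,0,-0.25,0,0,93],
    [0,0,0,-0.25,0,0,93],
    [0,0,0,-0.25,0,0,93],
    [0,0,0,-0.25,0,0,93],
    [0,0,0,-0.25,0,0,93],
    [0,0,0,-0.25,0,0,93],
    [0,0,0,-0.25,0,0,93]
  ]
}}

```text
t: 9.45
tool_pos: [0.5752, 0.0885, 0.0471]
orientation: [-2.05, -2.38, 0.0]
force: [-0.4, 2.4, 0.7]
opening: 0.0927
gripper_force: 1.0
```

```bash
python3 - <<'E'
from h import *
go(.6006,.0177,.048,-13.4); look(y0=-.05,y1=.13,save_="p4")
E
```

```text
t 9.45 pos [0.5752 0.0885 0.0471] yaw 8.52 zaxis [-0.  0. -1.] F [-0.37  2.4   0.68]
turn z units 3.65 | unturned shift [-2.95  0.58 -0.03] | turned shift [-2.52  1.64 -0.03]
top tin 121 c [581.8  34. ] size [183.9  95.9] ang 8.58
top std 267 c [ 562.8 -135.9] size [ 96.5 183.5] ang -13.31
side tin 280 c [574.5  79.7] size [182.4  57.9] ang 16.81
side std 270 c [ 540.3 -131. ] size [108.6 129.5] ang -14.21
```

View pics/p4top.png

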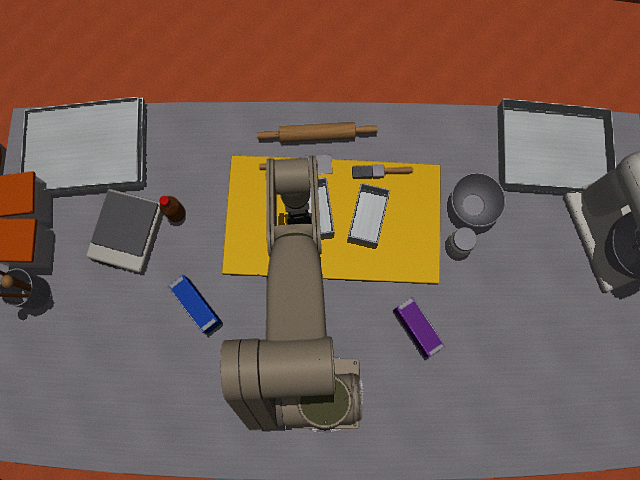

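Call:
{"method": "move_arm", "body": {
  "plan": [
    [0,0,0.18,-0.14,0.055,0,93],
    [0,0,0.18,-0.14,0.055,0,93],
    [0,0,0.18,-0.14,0.055,0,93],
    [0,0,0.18,-0.14,0.055,0,93],
    [0,0,0.18,-0.14,0.055,0,93],
    [0,0,0.18,-0.14,0.055,0,93],
    [0,0,0.18,-0.14,0.055,0,93],
    [0,0,0.18,-0.14,0.055,0,93],
    [0,0,0.18,-0.14,0.055,0,93],
    [0,0,0.18,-0.14,0.055,0,93]
  ]
}}

```text
t: 10.55
tool_pos: [0.5912, 0.0547, 0.0472]
orientation: [2.267, 2.175, 0.0]
force: [-0.4, 0.9, -0.7]
opening: 0.0928
gripper_force: 0.5
```

```bash
python3 - <<'E'
from h import *
go(.6001,.0158,.048,-13.4); c=read_camera("top"); W=cloud(c); f=c["frame"][150:270,220:440];cv2.imwrite("pics/p5.png",cv2.resize(f,None,fx=3,fy=3)[...,::-1])
m=(W[...,2]>.066)&(W[...,2]<.084)
rim(W,.44,.7,-.22,-.067,"std")
i=np.argwhere(m&(W[...,0]>.44)&(W[...,0]<.72)&(W[...,1]>-.067)&(W[...,1]<.06)); print(len(i)); P=W[i[:,0],i[:,1]]
print("far end",P[P[:,0].argmax()],"near",P[P[:,0].argmin()])
for a in np.arange(.48,.70,.02):
    q=P[(P[:,0]>=a)&(P[:,0]<a+.02)]
    if len(q): print(round(a,2),len(q),q[:,1].min().round(4),q[:,1].max().round(4))
E
```

```text
t 10.55 pos [0.5912 0.0547 0.0472] yaw -2.37 zaxis [ 0.  0. -1.] F [-0.4   0.89 -0.66]
turn z units 1.84 | unturned shift [-1.54  0.42 -0.03] | turned shift [-1.43  0.71 -0.03]
std 266 c [ 563.5 -136.1] size [ 96.7 184.4] ang -13.35
124
far end [0.6778481  0.01270209 0.07450059] near [ 0.49434632 -0.03569136  0.08066462]
0.48 18 -0.0423 -0.014
0.5 9 -0.0453 -0.014
0.52 12 -0.0452 -0.0417
0.54 12 -0.0452 -0.0417
0.56 8 -0.0451 0.0462
0.58 11 -0.0482 -0.0448
0.6 11 -0.0481 -0.0447
0.62 9 -0.048 -0.0446
0.64 6 -0.0512 -0.0478
0.66 28 -0.0512 0.0127
```

View pics/p5.png

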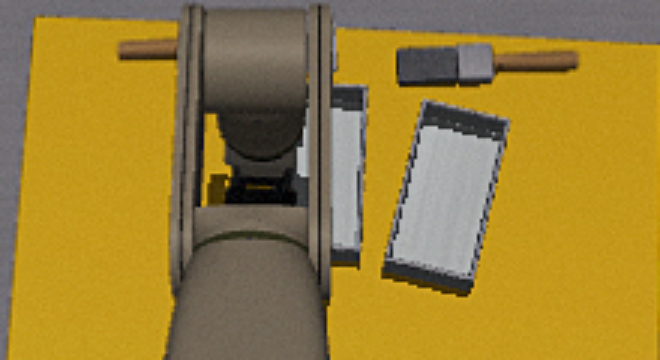

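Tin follows well: crop (345,175) next to standing tin (445,195), now at about -2.4°. Second half of the turn.

Call:
{"method": "move_arm", "body": {
  "plan": [
    [0,0,0.18,-0.14,0.055,0,93],
    [0,0,0.18,-0.14,0.055,0,93],
    [0,0,0.18,-0.14,0.055,0,93],
    [0,0,0.18,-0.14,0.055,0,93],
    [0,0,0.18,-0.14,0.055,0,93],
    [0,0,0.18,-0.14,0.055,0,93],
    [0,0,0.18,-0.14,0.055,0,93],
    [0,0,0.18,-0.14,0.055,0,93],
    [0,0,0.18,-0.14,0.055,0,93],
    [0,0,0.18,-0.14,0.055,0,93]
  ]
}}

```text
t: 11.6
tool_pos: [0.6005, 0.0184, 0.0472]
orientation: [2.461, 1.952, 0.0]
force: [-0.4, 2.1, 1.6]
opening: 0.093
gripper_force: 0.8
```

Call:
{"method": "move_arm", "body": {
  "plan": [
    [0,0,0,0.2,0,0,93],
    [0,0,0,0.4,0,0,93],
    [0,0,0,0.8,0,0,93],
    [0,0,0,1,0,0,93],
    [0,0,0,1,0,0,93],
    [0,0,0,1,0,0,93],
    [0,0,0,0.8,0,-0.5,93],
    [0,0,0,0,0,-1,93],
    [0,0,0,0,0,-1,93],
    [0,0,0,0,0,-1,93]
  ]
}}

```text
t: 12.6
tool_pos: [0.6294, 0.1466, 0.1352]
orientation: [-2.458, -1.956, 0.001]
force: [-0.0, -1.0, -0.5]
opening: 0.0927
gripper_force: 0.0
```

```bash
python3 - <<'E'
from h import *
go(.6001,.0158,.048,-13.4); c=read_camera("top"); W=cloud(c); f=c["frame"][150:270,220:440];cv2.imwrite("pics/p6.png",cv2.resize(f,None,fx=3,fy=3)[...,::-1])
n=np.array([.231,.973]); P=W[(W[...,2]>.066)&(W[...,2]<.084)&(W[...,0]>.44)&(W[...,0]<.72)&(W[...,1]>-.25)&(W[...,1]<.05)]
t=P[:,:2]@n; s0=np.array([.563,-.136])@n
h,e=np.histogram(t-s0,np.arange(-.06,.17,.005)); print(list(zip(e.round(3).tolist(),h.tolist())))
m=t-s0>.0505
R=[]
for Q in(P[m],P[~m]):
    r=cv2.minAreaRect((Q[:,:2]*1000).astype(np.float32)); print(len(Q),r)
E
```

```text
t 12.6 pos [0.6294 0.1466 0.1352] yaw -13.0 zaxis [-0.001 -0.    -1.   ] F [-0.01 -0.99 -0.48]
turn z units 0.07 | unturned shift [-5.36  0.04  3.49] | turned shift [-5.36  0.07  3.49]
[(-0.06, 0), (-0.055, 0), (-0.05, 53), (-0.045, 34), (-0.04, 6), (-0.035, 6), (-0.03, 6), (-0.025, 6), (-0.02, 6), (-0.015, 5), (-0.01, 6), (-0.005, 5), (-0.0, 6), (0.005, 5), (0.01, 6), (0.015, 5), (0.02, 6), (0.025, 4), (0.03, 6), (0.035, 6), (0.04, 35), (0.045, 54), (0.05, 0), (0.055, 69), (0.06, 12), (0.065, 8), (0.07, 5), (0.075, 6), (0.08, 5), (0.085, 5), (0.09, 5), (0.095, 4), (0.1, 6), (0.105, 5), (0.11, 8), (0.115, 4), (0.12, 6), (0.125, 6), (0.13, 6), (0.135, 6), (0.14, 5), (0.145, 65), (0.15, 24), (0.155, 0), (0.16, 0)]
260 ((586.6021118164062, -35.18620300292969), (96.40460968017578, 184.83001708984375), 76.9737548828125)
266 ((562.9977416992188, -136.0518035888672), (96.59551239013672, 183.71083068847656), 76.7567138671875)
```

View pics/p6.png

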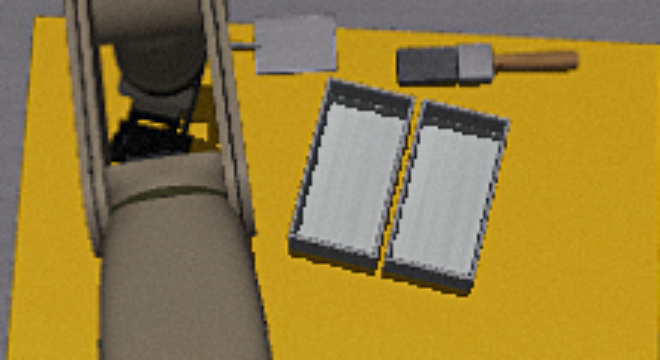

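The tins stand side by side in crop at (350,180) and (445,195). By measurement the centres are 103.6 mm apart (about 8.6 mm gap), the ends level within 1 mm and the sides parallel to 0.2°. The arm is clear of everything.

```bash
python3 -c "
from plant import close_job; print(close_job())"
```

```text
the job is handed in; nothing more can be done
None
```

I tipped the lying tin onto its base and pushed it beside the other one, then handed the job in: gap about 9 mm, ends level within 1 mm, sides parallel to about 0.2°, other tin not measurably moved; the hand-in gave no verdict back.

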